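# Put the lab timer away in the bench drawer

## Robot

A 6-joint arm with a two-finger parallel gripper is mounted at the origin on a cart in front of the work surface, level with it; the furniture and walls round the work are solid. World frame = base frame: x ahead of the robot, y to its left, z up, the work surface at z = 0. Lengths are in m, angles in rad, forces in N, time in s.
With the tool pointing down it reaches from about 0.25 to 0.775 m from the base axis. Payload 4 kg.
Tool frame: the origin (TCP) lies between the finger pads; the fingertips stand 11 mm ahead of it and the grasp point (between the pads) lies 8 mm behind it; z points along the fingers, y is the line along which they close (so a half turn about z gives the same grasp; the last joint's range is limited). The gripper opens to 94 mm and grips with 3 to 60 N. Pads are 16 mm wide; open, the fingers measure 119 mm over their backs; the gripper's body (75 mm by 177 mm) begins 78 mm behind the grasp point.
Start: joints at [1.201, 0.087, 1.371, -0, 1.684, -0.103], TCP at [0.145, 0.531, 0.217] pointing down, gripper open.
Joint ranges: [-3.1, 3.1], [-0.76, 2.03], [0.27, 2.55], [-1.08, 4.22], [0.17, 2.65], [-2.57, 2.57]. Speed limits (rad/s): [2.79, 2.79, 3.14, 3.14, 3.14, 3.14].

## Interface

Orientations are given as a 3x3 rotation matrix whose columns are the frame's x, y, z axes.
In Python, from rig import r gives the robot as it stands.
- The arm moves only by the tool arm_command, never from a script. Its argument "increments" is a list of rows, each a list of 3 entries, a list of its own where there are three numbers: the shift along the world's x, y, z scaled (see below), then the turn, a rotation vector about the world's x, y, z scaled (see below), then the closure, from -1 (fully open) to 1 (shut). In form: [[[tx, ty, tz], [ax, ay, az], gripper], ...]. A call has 1 to 8 rows; each row is the pose to reach, as a shift and turn from the pose commanded when the call began, turning the shorter way round; what a row does not reach only later rows make up. The controller multiplies each number of a shift by 0.25 m and each number of a turn by pi rad. A row lasts 1/10 s, in which the tool goes at most 50 mm and 8.59 degrees, less where a joint would pass 70% of its speed; a pose out of reach is approached as far as the arm can. A call with a number of a shift or a turn outside -1 to 1 is refused whole. A call with a gripper value outside its range is refused whole. The fingers move at their own pace and stop on an object; "grip_force" is the grip in N (left out, the last holds). Time passes only in rows, so rows that repeat a pose let the fingers close. It gives the time, the measured TCP pose, the force, the opening and the grip force at its end, in the units of the state.
- r.sense(): the state, without advancing time (a new reading comes with each control period).
- r.camera(name): name is "scene" or "top" or "wrist"; returns the picture (384x512x3 uint8, red, green, blue); there is no depth.
- r.camera_info(name): a dict with "vertical_fov" (degrees; the focal length in pixels is half the picture's height over the tangent of half this angle, whatever the lens; pixels are square), "cx", "cy" (the principal point, pixels), "extrinsics" (4x4, takes a point from world to camera coordinates). Camera axes: x right, y up, looking along -z (the intrinsics and any distortion apply to the point x, -y, -z); pixel columns grow to the right and rows downward; lengths in m; the calibration is good to about 2 mm. The wrist camera is an equidistant fisheye: a pixel r from the principal point sees the ray r / f radians off the axis. A picture is of the moment at which its call begins: read the wrist's pose just before it. camera_info takes no time and is no camera call; for the wrist camera it gives the pose at the moment of the call.
- r.job_done(): hands the job in; it is judged then, once.
The state is a dict: "time": time; "joint_pos": joint angles; "dq": joint speeds; "joint_torque": joint torques, N m; "position": TCP position; "orientation": TCP orientation; "ft_force": force on the tool from outside, world axes, zero at the start; "moment": the same for the moment, N m; "finger_gap": finger opening in m; "grip_force": force on a finger pad.
Only numpy, scipy, OpenCV 4.12 (cv2) and the standard library are available. Lean on these libraries where they do the work, as an engineer would, in place of code of your own. Each camera call takes 0.05 s, during which the arm holds its last target. There are 200 camera calls.

## Task

Put the lab timer away: lay it flat, face up, in the empty rear compartment of the open drawer under the shelf, setting it down rather than dropping it, then slide the drawer fully shut without slamming it. Leave the pen in the drawer's front compartment, and leave the jar, the bottles and the tube rack where they are.

Things in the scene. Friction and masses are not known exactly. Their poses are not given: they have to be found in the camera images.
- timer: white lab timer with display and keys, lying face up on the worktop, left or right of the drawer (the jar is on the other side). 66 (x) x 58 (y) mm, plain case 16 mm high, keys to 19 mm, about 50 g. Origin: centre of its underside, z out of its face; its x within 30 degrees of the world's x. Grasp across the 58 mm (its y) or the 66 mm.
- unit: grey drawer unit, fixed on the worktop: 246 wide (y), 170 deep (x), 62 mm high. Origin: bottom centre of its front face (face plane: its x = 0); x points back into the unit, away from the robot, z up; the drawer opens to -x. Above it a white over-shelf on four posts that stand 50 mm and more behind the face.
- shelf_edge (a point): middle of the over-shelf's lower front edge; axes as the unit's. Shelf 270 mm wide, 10 thick, underside 250 mm above the worktop; it overhangs the unit's face by 58 mm and so covers the open drawer's rear part: an upright gripper does not get in, one leaning back to the robot by about 25 degrees or more (fingers forward and down) does; grasp the timer at that same lean.
- drawer (a joint): drawer opening in m: 0 fully shut, 0.16 fully open; starts 0.15 to 0.16. It slides along the unit's x (opens to -x) with about 1.5 N of friction and some 8 N per m/s of damping, and stays where it is left.
- rear_compartment (a point): centre of the floor of the drawer's empty rear compartment, 85 (x) x 204 mm (y); moves with the drawer; axes as the unit's (x to the back, z up). Floor 14 mm above the worktop; drawer shut, it lies 108 mm behind the unit's face. Side and back walls 26 mm above the floor; 42 mm before this point a divider 4 thick, 19 high; before that the 62 mm deep front compartment.
- drawer_handle (a point): middle of the steel bar handle: 10 mm round bar, 90 mm long along y, 36 mm above the worktop, 24 mm before the outer face of the blue drawer front (12 thick, 240 wide, from 10 to 58 mm above the worktop); 144 mm before rear_compartment. A push of 5 to 10 N on the bar or the front shuts the drawer.
- pen: black and white marker pen, 13 x 140 x 13 mm, lying across in the drawer's front compartment. Origin: centre of its underside, y along it.
- jar: white sample jar with a wide blue screw cap, 63 mm across, 53 mm high. Origin: centre of its underside.
- brown_bottle: brown bottle with blue cap, 52 mm across, 125 mm high, to the right of the unit. Origin: centre of its underside.
- blue_bottle: white bottle with blue cap, 64 mm across, 150 mm high, to the left of the unit. Origin: centre of its underside.
- rack: blue tube rack, 130 x 110 x 57 mm, standing on the over-shelf. Origin: centre of its underside.
There are look-alikes about, which are no part of the job. What is meant by the timer is not brown, and is the smaller of those in its own colour.

How it is judged:
By the outcome, as a careful person would: the job done as asked, in the order asked, and still so for the second after the job is handed in, with the robot touching nothing.
It also fails if it takes over 67 s, if anything falls off the work surface, if the arm or the gripper's body presses on something with over 40 N, if the wrist force passes 120 N, or if a joint passes its speed limit or range.

## Working session

There is one attempt and no reset: what is moved stays moved. The work goes in short steps, Python scripts to look and compute and a tool call to move; the robot and the scene stay as the last step left them, time stands still between calls to the robot, and variables do not carry over. Pictures are saved under pics/ and viewed, at most 10 in all, crops included, and the job is handed in when it is done.

Besides the shell and the picture viewer there is one more tool, called after "Request:" by a JSON object that holds its "op" and its "data". arm_command: Moves the arm, as the interface text tells. Shifts and turns lie within -1 to 1; 1 stands for 0.25 m of shift or pi rad of turn. Its arguments: {"type":"object","properties":{"increments":{"type":"array","items":{"type":"array"}},"grip_force":{"type":"number"}},"required":["increments"]}

```bash
mkdir -p pics; ls
cat > h.py <<'E'
import numpy as np, cv2
from rig import r
def snap(n,f):
    im=r.camera(n); cv2.imwrite('pics/'+f,im[:,:,::-1]); return im
def foc(i): return 192/np.tan(np.radians(i['vertical_fov'])/2)
def ray(n,u,v,i=None):
    i=i or r.camera_info(n); f=foc(i); E=np.array(i['extrinsics'])
    a,b=(u-i['cx']),(v-i['cy'])
    if n=='wrist':
        rr=np.hypot(a,b)+1e-9; t=rr/f; d=np.array([a/rr*np.sin(t),-b/rr*np.sin(t),-np.cos(t)])
    else: d=np.array([a/f,-b/f,-1])
    R=E[:3,:3]; return -R.T@E[:3,3], R.T@d
def onz(n,u,v,z,i=None):
    o,d=ray(n,u,v,i); return o+d*(z-o[2])/d[2]
def proj(n,p,i=None):
    i=i or r.camera_info(n); f=foc(i); E=np.array(i['extrinsics']); c=E[:3,:3]@np.array(p)+E[:3,3]
    if n=='wrist':
        q=np.hypot(c[0],c[1]); t=np.arctan2(q,-c[2]); return i['cx']+f*t*c[0]/q, i['cy']-f*t*c[1]/q
    return i['cx']+f*c[0]/-c[2], i['cy']-f*c[1]/-c[2]
E
python3 - <<'E'
from h import *
a=snap('scene','s0.png');b=snap('top','t0.png')
np.savez('im0.npz',scene=a,top=b)
for n in('scene','top'):
    i=r.camera_info(n);print(n,i.keys(),i['vertical_fov'],i['cx'],i['cy'],np.round(-np.array(i['extrinsics'])[:3,:3].T@np.array(i['extrinsics'])[:3,3],3))
s=r.sense();print({k:np.round(v,3).tolist() for k,v in s.items()})
E
```

```text
pics
scene dict_keys(['vertical_fov', 'cx', 'cy', 'extrinsics']) 43.22484575076462 260.58192937707514 191.16905680652894 [-0.303  1.114  0.935]
top dict_keys(['vertical_fov', 'cx', 'cy', 'extrinsics']) 50.94201451911864 256.57119031558796 190.13783279506382 [-0.041 -0.126  1.11 ]
{'time': 0.1, 'joint_pos': [1.201, 0.088, 1.372, -0.0, 1.684, -0.103], 'dq': [-0.001, -0.002, -0.001, -0.002, 0.001, 0.0], 'joint_torque': [0.002, -34.125, -30.33, 0.072, 0.03, -0.0], 'position': [0.145, 0.53, 0.215], 'orientation': [[-0.965, 0.264, -0.001], [0.264, 0.965, -0.002], [0.0, -0.002, -1.0]], 'ft_force': [0.587, -0.392, 0.078], 'moment': [0.059, -0.005, 0.015], 'grip_force': 0.0, 'finger_gap': 0.094}
```

View pics/s0.png

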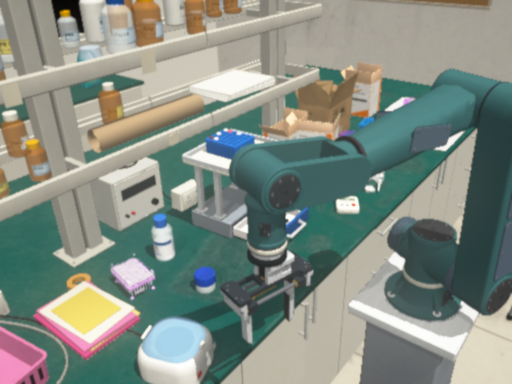

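View pics/t0.png

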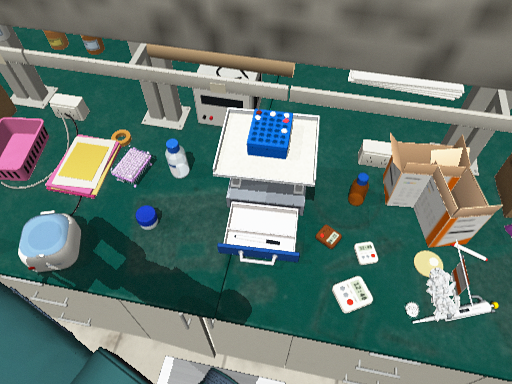

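The top view shows the jar at (147,216), the drawer front at (258,252), the handle at (258,260) and the pen at about (262,240). Three things could be taken for the timer: a brown one at (328,236), a white one at (367,253) and a larger white one at (352,294). The description (not brown, the smaller of its colour) picks (367,253). I'll check it in a close crop.

Run:
```python
from h import *
b=np.load('im0.npz')['top']
c=b[190:320,210:400][:,:,::-1]; cv2.imwrite('pics/c0.png',cv2.resize(c,None,fx=4,fy=4,interpolation=cv2.INTER_CUBIC))
hsv=cv2.cvtColor(b,cv2.COLOR_RGB2HSV)
m=((hsv[...,1]<70)&(hsv[...,2]>130)).astype(np.uint8)
for name,(u0,u1,v0,v1) in dict(small=(350,385,235,272),big=(325,378,270,318)).items():
    mm=np.zeros_like(m);mm[v0:v1,u0:u1]=m[v0:v1,u0:u1]
    mm=cv2.morphologyEx(mm,cv2.MORPH_CLOSE,np.ones((5,5)))
    cs,_=cv2.findContours(mm,0,1);k=max(cs,key=cv2.contourArea)[:,0]
    P=np.array([onz('top',u,v,0.016)[:2] for u,v in k])
    rc=cv2.minAreaRect((P*1000).astype(np.float32));print(name,k.min(0),k.max(0),rc)
# blue drawer front
bl=((hsv[...,0]>100)&(hsv[...,0]<125)&(hsv[...,1]>130)&(hsv[...,2]>60)).astype(np.uint8)
bl[:225]=0;bl[275:]=0;bl[:,:205]=0;bl[:,310:]=0
cs,_=cv2.findContours(bl,0,1);k=max(cs,key=cv2.contourArea)
a=cv2.approxPolyDP(k,2,True)[:,0];print(a.tolist())
for q in a: print(q,np.round(onz('top',*q,0.058),3),np.round(onz('top',*q,0.010),3))
```

```text
small [354 241] [377 264] ((543.0230102539062, -337.6838073730469), (71.5579833984375, 60.79175567626953), 20.991392135620117)
big [332 276] [372 312] ((407.39306640625, -306.01947021484375), (86.31718444824219, 97.9958724975586), 32.56243896484375)
[[217, 244], [218, 251], [238, 255], [237, 251], [241, 249], [246, 256], [271, 258], [275, 253], [278, 256], [276, 259], [297, 261], [298, 252]]
[217 244] [0.461 0.095 0.058] [0.483 0.105 0.01 ]
[218 251] [0.44  0.086 0.058] [0.461 0.096 0.01 ]
[238 255] [0.439 0.027 0.058] [0.461 0.034 0.01 ]
[237 251] [0.451 0.033 0.058] [0.473 0.04  0.01 ]
[241 249] [0.459 0.023 0.058] [0.482 0.03  0.01 ]
[246 256] [0.44  0.004 0.058] [0.462 0.01  0.01 ]
[271 258] [ 0.449 -0.067  0.058] [ 0.471 -0.064  0.01 ]
[275 253] [ 0.466 -0.075  0.058] [ 0.49  -0.073  0.01 ]
[278 256] [ 0.459 -0.085  0.058] [ 0.482 -0.083  0.01 ]
[276 259] [ 0.449 -0.081  0.058] [ 0.471 -0.079  0.01 ]
[297 261] [ 0.455 -0.14   0.058] [ 0.477 -0.141  0.01 ]
[298 252] [ 0.483 -0.139  0.058] [ 0.507 -0.14   0.01 ]
```

View pics/c0.png

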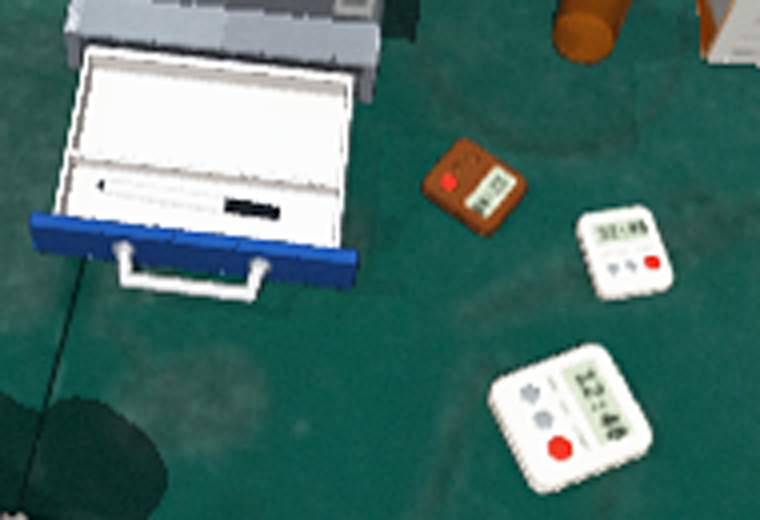

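The crop confirms that (367,253) is the smaller white timer: 71x61 mm as seen, yaw about 21°, against 86x98 mm for the larger one. I'll move that way in steps, then measure close up with the wrist camera.

Request:
{"op": "arm_command", "data": {"increments": [[[0.92, -1, 0.12], [0, 0, -0.33], -1], [[0.92, -1, 0.12], [0, 0, -0.33], -1], [[0.92, -1, 0.12], [0, 0, -0.33], -1], [[0.92, -1, 0.12], [0, 0, -0.33], -1], [[0.92, -1, 0.12], [0, 0, -0.33], -1], [[0.92, -1, 0.12], [0, 0, -0.33], -1], [[0.92, -1, 0.12], [0, 0, -0.33], -1], [[0.92, -1, 0.12], [0, 0, -0.33], -1]]}}

```text
time: 0.9
position: [0.3778, 0.2771, 0.2464]
orientation: [[-0.255, 0.967, 0.001], [0.967, 0.255, -0.002], [-0.002, 0.001, -1.0]]
ft_force: [-0.2, 0.7, -0.2]
finger_gap: 0.0938
grip_force: 0.0
```

Request:
{"op": "arm_command", "data": {"increments": [[[0, -1, 0.12], [0, 0, -0.33], -1], [[0, -1, 0.12], [0, 0, -0.33], -1], [[0, -1, 0.12], [0, 0, -0.33], -1], [[0, -1, 0.12], [0, 0, -0.33], -1], [[0, -1, 0.12], [0, 0, -0.33], -1], [[0, -1, 0.12], [0, 0, -0.33], -1], [[0, -1, 0.12], [0, 0, -0.33], -1], [[0, -1, 0.12], [0, 0, -0.33], -1]]}}

```text
time: 1.7
position: [0.3747, 0.0306, 0.2761]
orientation: [[0.695, 0.719, -0.001], [0.719, -0.695, 0.0], [-0.0, -0.001, -1.0]]
ft_force: [-0.3, 0.8, -0.2]
finger_gap: 0.0938
grip_force: 0.0
```

Run:
```python
from h import *
s=r.sense();i=r.camera_info('wrist');w=snap('wrist','w1.png')
np.savez('w1.npz',im=w,**{k:np.array(v) for k,v in i.items()})
print(s['time'],np.round(s['joint_pos'],3),np.round(s['position'],4),np.round(s['orientation'],3).tolist(),i['vertical_fov'])
print(proj('wrist',[.545,-.338,.016],i),proj('wrist',[.585,-.015,.014],i))
```

```text
1.7 [-0.07  -0.309  1.612  0.     1.84   0.699] [0.3747 0.0306 0.2761] [[0.695, 0.719, -0.001], [0.719, -0.695, 0.0], [-0.0, -0.001, -1.0]] 65.70646984690485
(np.float64(456.8720338505286), np.float64(247.2752429620594)) (np.float64(377.95128981314525), np.float64(93.88749308356215))
```

View pics/w1.png

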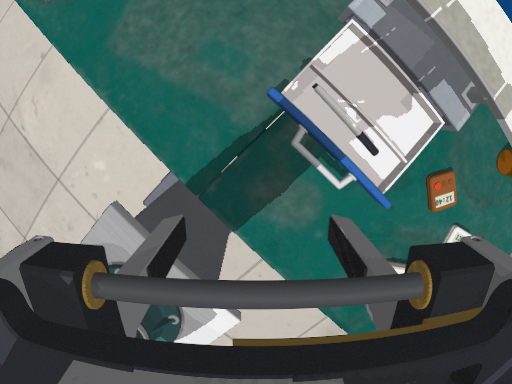

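The wrist view shows the drawer with its blue front running from (272,92) to (390,207), the divider from (313,65) to (405,163), the back wall from (352,20) to (443,122), the handle near (328,163), and the pen in front. I'll measure these on their height planes.

Run:
```python
from h import *
d=np.load('w1.npz');im=d['im'];i={k:(d[k] if d[k].ndim else float(d[k])) for k in('vertical_fov','cx','cy','extrinsics')}
E=i['extrinsics'];print('cam',-E[:3,:3].T@E[:3,3])
hsv=cv2.cvtColor(im,cv2.COLOR_RGB2HSV)
bl=((hsv[...,0]>100)&(hsv[...,0]<125)&(hsv[...,1]>130)&(hsv[...,2]>50)).astype(np.uint8)
bl[:75]=0;bl[215:]=0;bl[:,:255]=0;bl[:,400:]=0
v,u=np.nonzero(bl);print('n',len(v))
P=np.array([onz('wrist',a,b,.058,i)[:2] for a,b in zip(u,v)])
rc=cv2.minAreaRect((P*1000).astype(np.float32));print('front rect@58',rc)
# fit edges: rotated frame
ang=np.radians(rc[2]);
for z in(.058,):
  for psi in np.radians([3,4,5,6]):
    x=P@[np.cos(psi),np.sin(psi)];y=P@[-np.sin(psi),np.cos(psi)]
    b=np.round((y-y.min())/(np.ptp(y))*8).astype(int)
    print(np.degrees(psi),y.min(),y.max(),[round(np.percentile(x[b==k],99)*1000,1) for k in range(1,8)],[round(np.percentile(x[b==k],1)*1000,1) for k in range(1,8)])
for nm,uv,z in [('divL',(313,65),.033),('divR',(405,163),.033),('backL',(352,22),.040),('backR',(443,122),.040),('unitTopR',(449,129),.062),('hL',(298,143),.036),('hR',(345,187),.036),('penA',(315,86),.025),('penB',(376,153),.025)]:
    print(nm,np.round(onz('wrist',*uv,z,i),4))
c=im[0:220,250:510][:,:,::-1];cv2.imwrite('pics/c1.png',cv2.resize(c,None,fx=2.7,fy=2.7,interpolation=cv2.INTER_CUBIC))
```

```text
cam [0.4245241  0.08124349 0.44324268]
n 1673
front rect@58 ((468.8301696777344, -21.229042053222656), (14.642746925354004, 237.42776489257812), 4.041665554046631)
3.0000000000000004 -0.1643702518080193 0.0729452220224252 [np.float64(475.8), np.float64(475.1), np.float64(474.7), np.float64(474.0), np.float64(473.6), np.float64(472.7), np.float64(472.2)] [np.float64(462.3), np.float64(461.6), np.float64(460.7), np.float64(460.4), np.float64(459.4), np.float64(458.9), np.float64(458.3)]
4.0 -0.1725927019594258 0.06483205857234418 [np.float64(473.5), np.float64(473.0), np.float64(473.2), np.float64(473.0), np.float64(473.2), np.float64(472.8), np.float64(472.8)] [np.float64(460.1), np.float64(459.8), np.float64(459.5), np.float64(459.5), np.float64(459.1), np.float64(459.2), np.float64(459.1)]
5.0 -0.1807625787018724 0.05669914664917979 [np.float64(471.0), np.float64(470.8), np.float64(471.7), np.float64(471.8), np.float64(472.6), np.float64(472.7), np.float64(473.4)] [np.float64(457.8), np.float64(457.8), np.float64(458.0), np.float64(458.4), np.float64(458.7), np.float64(459.3), np.float64(459.7)]
6.000000000000001 -0.18887739341176 0.048548963616689075 [np.float64(468.4), np.float64(468.6), np.float64(470.2), np.float64(470.5), np.float64(471.9), np.float64(472.7), np.float64(473.9)] [np.float64(455.0), np.float64(455.4), np.float64(456.4), np.float64(457.0), np.float64(458.1), np.float64(459.4), np.float64(460.1)]
divL [0.5326 0.0817 0.033 ]
divR [ 0.5449 -0.1181  0.033 ]
backL [0.6198 0.091  0.04  ]
backR [ 0.637  -0.1129  0.04  ]
unitTopR [ 0.6277 -0.1176  0.062 ]
hL [0.4413 0.0171 0.036 ]
hR [ 0.4492 -0.0771  0.036 ]
penA [0.5155 0.0579 0.025 ]
penB [ 0.5196 -0.0761  0.025 ]
```

View pics/c1.png

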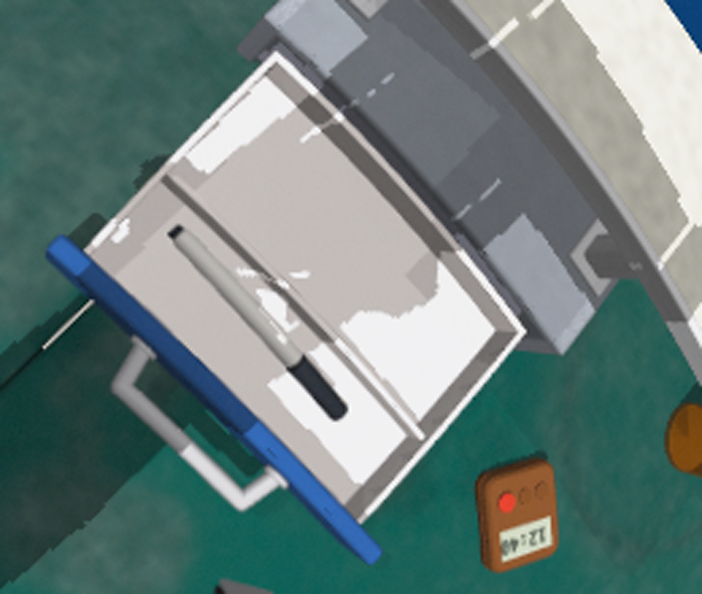

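Drawer yaw is about 4°, with rear_compartment at about (0.582, -0.013, 0.014). The given sizes hold: front 237 mm wide, divider 42 mm before the point. Next I'll lean the tool and look at the timer.

```bash
cat >> h.py <<'E'
from scipy.spatial.transform import Rotation as Rn
def ori(psi,th):
    s,c=np.sin(psi),np.cos(psi);S,C=np.sin(th),np.cos(th)
    return np.array([[c*C,s,S*c],[s*C,-c,S*s],[S,0,-C]])
def inc(p,psi,th):
    s=r.sense();R=ori(np.radians(psi),np.radians(th))@np.array(s['orientation']).T
    rv=Rn.from_matrix(R).as_rotvec()
    print('shift',np.round((np.array(p)-s['position'])/.25,3),'turn',np.round(rv/np.pi,4),'deg',np.degrees(np.linalg.norm(rv)))
E
python3 -c "
from h import *
inc([.45,-.34,.20],21,32)"
```

```text
shift [ 0.301 -1.484 -0.305] turn [ 0.0989 -0.1495 -0.136 ] deg 40.50201459069441
```

Request:
{"op": "arm_command", "data": {"increments": [[[0.15, -0.95, 0], [0.099, -0.15, -0.136], -1], [[0.15, -0.95, 0], [0.099, -0.15, -0.136], -1], [[0.15, -0.95, 0], [0.099, -0.15, -0.136], -1], [[0.15, -0.95, 0], [0.099, -0.15, -0.136], -1], [[0.15, -0.95, 0], [0.099, -0.15, -0.136], -1], [[0.15, -0.95, 0], [0.099, -0.15, -0.136], -1], [[0.15, -0.95, 0], [0.099, -0.15, -0.136], -1]]}}

```text
time: 2.45
position: [0.4117, -0.2079, 0.2754]
orientation: [[0.793, 0.354, 0.495], [0.299, -0.935, 0.19], [0.531, -0.003, -0.848]]
ft_force: [0.0, 0.2, -0.4]
finger_gap: 0.0937
grip_force: 0.0
```

Request:
{"op": "arm_command", "data": {"increments": [[[0.15, -0.53, -0.3], [0, 0, 0], -1], [[0.15, -0.53, -0.3], [0, 0, 0], -1], [[0.15, -0.53, -0.3], [0, 0, 0], -1], [[0.15, -0.53, -0.3], [0, 0, 0], -1], [[0.15, -0.53, -0.3], [0, 0, 0], -1]]}}

```text
time: 2.95
position: [0.4517, -0.3369, 0.2002]
orientation: [[0.791, 0.36, 0.494], [0.303, -0.933, 0.195], [0.531, -0.004, -0.847]]
ft_force: [0.2, -0.0, 0.3]
finger_gap: 0.0943
grip_force: 0.0
```

Run:
```python
from h import *
s=r.sense();i=r.camera_info('wrist');w=snap('wrist','w2.png')
np.savez('w2.npz',im=w,**{k:np.array(v) for k,v in i.items()})
print(s['time'],np.round(s['joint_pos'],3),np.round(s['position'],4),np.round(s['orientation'],3).tolist())
print(proj('wrist',[.545,-.338,.016],i))
```

```text
2.95 [-1.072 -0.016  1.613  0.557  1.483  0.099] [ 0.4517 -0.3369  0.2002] [[0.791, 0.36, 0.494], [0.303, -0.933, 0.195], [0.531, -0.004, -0.847]]
(np.float64(284.06750128616545), np.float64(192.36615626698833))
```

View pics/w2.png

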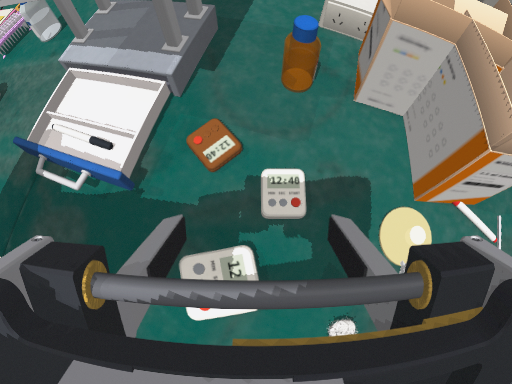

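The wrist view shows the white timer at (284,193) spanning 262–306 by 169–219 px, aligned with the tool. The brown one is at (214,145) and the larger white one at (220,283). I'll measure the timer precisely.

Run:
```python
from h import *
d=np.load('w2.npz');im=d['im'];i={k:(d[k] if d[k].ndim else float(d[k])) for k in('vertical_fov','cx','cy','extrinsics')}
hsv=cv2.cvtColor(im,cv2.COLOR_RGB2HSV)
m=((hsv[...,1]<80)&(hsv[...,2]>90)).astype(np.uint8)
mm=np.zeros_like(m);mm[160:228,254:316]=m[160:228,254:316]
mm=cv2.morphologyEx(mm,cv2.MORPH_CLOSE,np.ones((7,7)))
cs,_=cv2.findContours(mm,0,1);k=max(cs,key=cv2.contourArea)[:,0].astype(float)
print(k.min(0),k.max(0))
P16=np.array([onz('wrist',u,v,.014,i)[:2] for u,v in k]);P0=np.array([onz('wrist',u,v,0.003,i)[:2] for u,v in k])
print(cv2.minAreaRect((P16*1000).astype(np.float32)),cv2.minAreaRect((P0*1000).astype(np.float32)))
for psi in(15,17,19,21,23):
    a=np.radians(psi);e=np.array([[np.cos(a),-np.sin(a)],[np.sin(a),np.cos(a)]])
    q=P16@e;q0=P0@e
    b=q-q.mean(0)
    R=[q[(abs(b[:,0]-t)<.008)&(b[:,1]<0),1].min() for t in(-.02,0,.02)]
    L=[q[(abs(b[:,0]-t)<.008)&(b[:,1]>0),1].max() for t in(-.02,0,.02)]
    B=[q[(abs(b[:,1]-t)<.008)&(b[:,0]>0),0].max() for t in(-.018,0,.018)]
    F=[q0[(abs(b[:,1]-t)<.008)&(b[:,0]<0),0].min() for t in(-.018,0,.018)]
    c=np.array([(B[1]+F[1])/2,(L[1]+R[1])/2]);print(psi,np.round(R,4),np.round(L,4),'B',np.round(B,4),'F',np.round(F,4),'c',np.round(e@c,4),B[1]-F[1],L[1]-R[1])
```

```text
[261. 168.] [306. 218.]
((545.399658203125, -337.0205993652344), (68.12451934814453, 57.704044342041016), 20.882862091064453) ((549.030029296875, -336.6869812011719), (70.17791748046875, 59.44331741333008), 20.882658004760742)
15 [-0.4976 -0.4955 -0.4931] [-0.4391 -0.437  -0.4353] B [0.4754 0.4744 0.4725] F [0.409  0.4072 0.406 ] c [ 0.5464 -0.3363] 0.06719772676277225 0.05850412085217621
17 [-0.5119 -0.5103 -0.5085] [-0.4538 -0.4524 -0.4512] B [0.4583 0.4576 0.4562] F [0.3922 0.391  0.3901] c [ 0.5465 -0.3363] 0.06659593768784156 0.057877166522321666
19 [-0.5257 -0.5246 -0.5236] [-0.4678 -0.4672 -0.4665] B [0.4406 0.4402 0.4394] F [0.3748 0.3742 0.3738] c [ 0.5465 -0.3363] 0.0659482480010472 0.05748075480231318
21 [-0.5389 -0.5388 -0.5385] [-0.4812 -0.4812 -0.4813] B [0.4224 0.4223 0.4222] F [0.3568 0.3569 0.3569] c [ 0.5465 -0.3365] 0.06547008462685233 0.05757606042048957
23 [-0.5515 -0.5523 -0.5526] [-0.4935 -0.4942 -0.4949] B [0.404  0.4045 0.4049] F [0.338  0.3385 0.3392] c [ 0.5464 -0.3365] 0.06597508109439043 0.05811256575466378
```

```bash
python3 -c "
from h import *
inc([.492,-.357,.101],21,32);inc([.5418,-.3383,.016],21,32)"
```

```text
shift [ 0.161 -0.081 -0.404] turn [-0.0006  0.0005 -0.0007] deg 0.17956375085214815
shift [ 0.361 -0.006 -0.744] turn [-0.0006  0.0005 -0.0007] deg 0.17956375085214815
```

Request:
{"op": "arm_command", "data": {"increments": [[[0.16, -0.08, -0.404], [0, 0, 0], -1], [[0.16, -0.08, -0.404], [0, 0, 0], -1], [[0.16, -0.08, -0.404], [0, 0, 0], -1], [[0.21, -0.06, -0.49], [0, 0, 0], -1], [[0.26, -0.045, -0.575], [0, 0, 0], -1], [[0.31, -0.025, -0.66], [0, 0, 0], -1], [[0.345, -0.012, -0.71], [0, 0, 0], -1], [[0.361, -0.006, -0.735], [0, 0, 0], -1]]}}

```text
time: 3.8
position: [0.5414, -0.3397, 0.0192]
orientation: [[0.791, 0.357, 0.497], [0.303, -0.934, 0.189], [0.532, 0.001, -0.847]]
ft_force: [0.2, -0.5, 0.5]
finger_gap: 0.0937
grip_force: 0.0
```

```bash
python3 -c "
from h import *
inc([.5418,-.3383,.0165],21,32);s=r.sense();print(s['position'],s['ft_force'])
snap('wrist','w3.png')"
```

```text
shift [ 0.001  0.006 -0.011] turn [-0.0001  0.0009  0.0004] deg 0.1770548227396145
[ 0.54142714 -0.33967925  0.01917404] [ 0.19342689 -0.45638771  0.52540509]
```

View pics/w3.png

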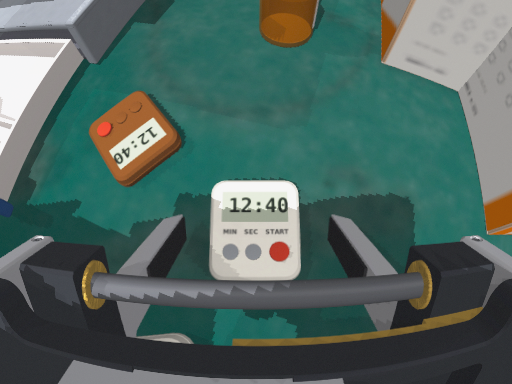

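The timer sits centred between the fingers (210–300 px against fingers at 185 and 330). I'll lower a touch and close.

Request:
{"op": "arm_command", "data": {"increments": [[[0.001, 0.005, -0.011], [0, 0, 0], -1], [[0.001, 0.005, -0.011], [0, 0, 0], -1], [[0.001, 0.005, -0.011], [0, 0, 0], 1], [[0.001, 0.005, -0.011], [0, 0, 0], 1], [[0.001, 0.005, -0.011], [0, 0, 0], 1], [[0.001, 0.005, -0.011], [0, 0, 0], 1], [[0.001, 0.005, -0.011], [0, 0, 0], 1], [[0.001, 0.005, -0.011], [0, 0, 0], 1]], "grip_force": 15}}

```text
time: 4.65
position: [0.5405, -0.3397, 0.0151]
orientation: [[0.792, 0.355, 0.497], [0.3, -0.935, 0.189], [0.531, -0.001, -0.847]]
ft_force: [-0.5, -0.3, -0.2]
finger_gap: 0.0582
grip_force: 15.0
```

Request:
{"op": "arm_command", "data": {"increments": [[[0, 0, 0.04], [0, 0, 0], 1], [[0, 0, 0.15], [0, 0, 0], 1], [[-0.1, 0, 0.3], [0, 0, 0], 1], [[-0.2, 0, 0.45], [0, 0, 0], 1], [[-0.25, 0.1, 0.55], [0, 0, 0], 1], [[-0.25, 0.1, 0.55], [0, 0, 0], 1], [[-0.25, 0.1, 0.55], [0, 0, 0], 1]]}}

```text
time: 5.35
position: [0.478, -0.315, 0.1535]
orientation: [[0.792, 0.355, 0.497], [0.301, -0.935, 0.187], [0.531, 0.002, -0.847]]
ft_force: [-0.6, -0.8, -1.0]
finger_gap: 0.0579
grip_force: 15.0
```

Run:
```python
from h import *
s=r.sense();i=r.camera_info('wrist');w=snap('wrist','w4.png')
print(s['position'],s['finger_gap'],s['ft_force'])
# timer mask and its expected pixel box (rigid from the grasp): centre of top and corners in tool frame
R=ori(np.radians(21),np.radians(32));Rm=np.array(s['orientation'])
off=R.T@(np.array([.5465,-.3365,0])-[.5412,-.339,.0160]);print('off',off)
ex=R.T@np.array([np.cos(np.radians(21)),np.sin(np.radians(21)),0]);ey=np.array([0,-1,0]);ez=R.T@[0,0,1]
for a,b in((1,1),(1,-1)):
    p=s['position']+Rm@(off+a*.033*ex+b*.029*ey+.016*ez);print('exp',proj('wrist',p,i))
hsv=cv2.cvtColor(w,cv2.COLOR_RGB2HSV);m=((hsv[...,1]<60)&(hsv[...,2]>120)).astype(np.uint8);m[:150]=0;m[275:]=0;m[:,:195]=0;m[:,320:]=0
k=max(cv2.findContours(m,0,1)[0],key=cv2.contourArea)[:,0];print('seen',k.min(0),k.max(0))
inc([.4,-.15,.2],4,32)
```

```text
[ 0.4780345  -0.31501788  0.15351842] 0.057945055500580135 [-0.61328651 -0.78422995 -1.00029182]
off [-0.0035228  -0.0004346   0.01666556]
exp (np.float64(211.02642321858133), np.float64(176.39742321924524))
exp (np.float64(300.62301720867856), np.float64(176.3654768999553))
seen [211 177] [303 274]
shift [-0.311  0.659  0.192] turn [-0.0003  0.0003 -0.0932] deg 16.77190810841862
```

View pics/w4.png

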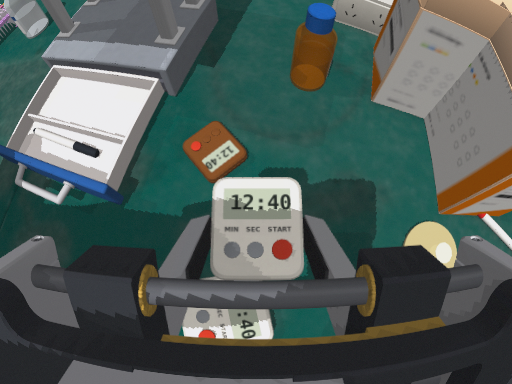

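The timer is held level and where expected (its far edge is seen at row 177 against 176 predicted). On to the drawer.

Request:
{"op": "arm_command", "data": {"increments": [[[-0.25, 0.5, 0.1], [0, 0, -0.093], 1], [[-0.25, 0.5, 0.1], [0, 0, -0.093], 1], [[-0.25, 0.5, 0.1], [0, 0, -0.093], 1], [[-0.25, 0.5, 0.1], [0, 0, -0.093], 1], [[-0.1, 0.95, 0.1], [0, 0, -0.093], 1], [[-0.1, 0.95, 0.1], [0, 0, -0.093], 1], [[-0.1, 0.95, 0.1], [0, 0, -0.093], 1], [[-0.1, 0.95, 0.1], [0, 0, -0.093], 1]]}}

```text
time: 6.2
position: [0.4536, -0.0748, 0.176]
orientation: [[0.846, 0.076, 0.528], [0.063, -0.997, 0.042], [0.529, -0.002, -0.848]]
ft_force: [0.5, 0.5, -1.0]
finger_gap: 0.0584
grip_force: 15.0
```

```bash
cat > tgt.py <<'E'
from h import *
off=np.array([-.0035,-.0004,.0167]);a=np.radians(4);f=np.array([np.cos(a),np.sin(a),0])
T=np.array([.5815,-.0133,.014])-ori(a,np.radians(32))@off
E
python3 - <<'E'
from tgt import *
print(T);s=r.sense();print(s['position'],np.round(s['joint_pos'],3))
for h,b in((.1,.05),(.03,.006),(.002,0)): inc(T-f*b+[0,0,h],4,32)
i=r.camera_info('top');b=r.camera('top');np.save('t1.npy',b)
w=r.camera('wrist');cv2.imwrite('pics/w5.png',w[:,:,::-1])
E
```

```text
[ 0.57566075 -0.0141093   0.03001712]
[ 0.45355851 -0.0747987   0.17598703] [-0.512 -0.514  2.042  0.328  1.156  0.921]
shift [ 0.289  0.229 -0.184] turn [-0.0007 -0.0003 -0.002 ] deg 0.3844870602328319
shift [ 0.464  0.241 -0.464] turn [-0.0007 -0.0003 -0.002 ] deg 0.3844870602328319
shift [ 0.488  0.243 -0.576] turn [-0.0007 -0.0003 -0.002 ] deg 0.3844870602328319
```

View pics/w5.png

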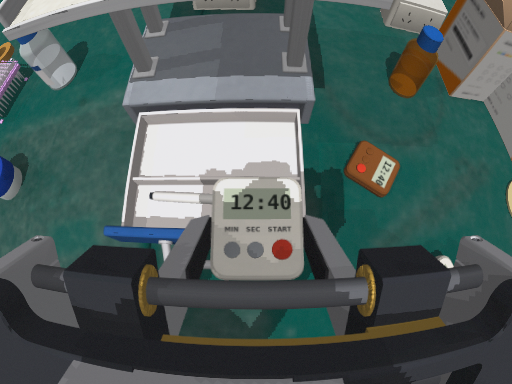

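The view shows the rear compartment with its back wall along row ~112–122 (columns 137–300) and the divider at row ~180. I'll check the predicted corners against these pixels.

Run:
```python
from tgt import *
i=r.camera_info('wrist');C=np.array([.5815,-.0133,.014]);l=np.array([-f[1],f[0],0])
for nm,dx,dz in(('back floor',.0425,0),('back top',.0425,.026),('div top rear',-.040,.019),('div top front',-.044,.019),('div rear floor',-.04,0)):
    print(nm,[np.round(proj('wrist',C+f*dx+l*y+[0,0,dz],i),1).tolist() for y in(.102,.05,-.102)])
w=cv2.imread('pics/w5.png');g=cv2.cvtColor(w,cv2.COLOR_BGR2GRAY)
for c in(170,190): print(c,[(v,int(g[v,c])) for v in range(102,128)],[(v,int(g[v,c])) for v in range(170,190)])
print([(u,int(g[150,u])) for u in list(range(124,150))+list(range(292,312))])
```

```text
back floor [[144.3, 126.6], [179.6, 124.9], [292.4, 123.8]]
back top [[138.0, 116.9], [175.0, 114.8], [294.6, 113.3]]
div top rear [[129.7, 177.3], [168.9, 176.9], [297.4, 176.7]]
div top front [[129.3, 180.3], [168.6, 180.0], [297.6, 179.9]]
div rear floor [[135.3, 182.4], [173.1, 182.2], [295.5, 182.1]]
170 [(102, 118), (103, 97), (104, 81), (105, 67), (106, 61), (107, 61), (108, 60), (109, 70), (110, 165), (111, 234), (112, 233), (113, 184), (114, 144), (115, 152), (116, 153), (117, 153), (118, 153), (119, 153), (120, 152), (121, 151), (122, 151), (123, 181), (124, 226), (125, 233), (126, 233), (127, 233)] [(170, 233), (171, 233), (172, 233), (173, 233), (174, 221), (175, 172), (176, 174), (177, 212), (178, 233), (179, 209), (180, 157), (181, 151), (182, 151), (183, 152), (184, 167), (185, 224), (186, 233), (187, 233), (188, 233), (189, 233)]
190 [(102, 96), (103, 81), (104, 64), (105, 61), (106, 60), (107, 61), (108, 66), (109, 155), (110, 233), (111, 233), (112, 218), (113, 169), (114, 153), (115, 154), (116, 153), (117, 153), (118, 154), (119, 152), (120, 151), (121, 150), (122, 171), (123, 220), (124, 233), (125, 233), (126, 233), (127, 233)] [(170, 233), (171, 234), (172, 233), (173, 234), (174, 233), (175, 209), (176, 172), (177, 219), (178, 234), (179, 216), (180, 170), (181, 152), (182, 152), (183, 150), (184, 169), (185, 226), (186, 234), (187, 234), (188, 233), (189, 233)]
[(124, 76), (125, 76), (126, 78), (127, 79), (128, 80), (129, 79), (130, 79), (131, 115), (132, 233), (133, 228), (134, 171), (135, 109), (136, 108), (137, 109), (138, 108), (139, 108), (140, 109), (141, 107), (142, 124), (143, 170), (144, 220), (145, 233), (146, 232), (147, 233), (148, 233), (149, 233), (292, 232), (293, 233), (294, 234), (295, 223), (296, 165), (297, 106), (298, 104), (299, 190), (300, 233), (301, 233), (302, 179), (303, 60), (304, 59), (305, 60), (306, 63), (307, 60), (308, 61), (309, 62), (310, 59), (311, 63)]
```

The drawer sits about 1.5 mm further back and 2 mm to the right of prediction, so I'll correct for that and go in.

Request:
{"op": "arm_command", "data": {"increments": [[[0.295, 0.222, -0.184], [0, 0, -0.002], 1], [[0.295, 0.222, -0.184], [0, 0, -0.002], 1], [[0.295, 0.222, -0.184], [0, 0, -0.002], 1], [[0.35, 0.225, -0.27], [0, 0, -0.002], 1], [[0.41, 0.23, -0.36], [0, 0, -0.002], 1], [[0.45, 0.233, -0.43], [0, 0, -0.002], 1], [[0.47, 0.234, -0.464], [0, 0, -0.002], 1], [[0.47, 0.234, -0.464], [0, 0, -0.002], 1]]}}

```text
time: 7.1
position: [0.5698, -0.0203, 0.0596]
orientation: [[0.847, 0.062, 0.527], [0.052, -0.998, 0.034], [0.528, -0.001, -0.849]]
ft_force: [-0.4, 1.2, -1.7]
finger_gap: 0.0584
grip_force: 15.0
```

Run:
```python
from tgt import *
s=r.sense();print(s['position'],s['ft_force'],s['moment'],s['finger_gap'])
T=T+[.0015,-.002,0]
for h in(.01,.0): inc(T+[0,0,h],4,32)
```

```text
[ 0.56983239 -0.02029384  0.05961682] [-0.44919427  1.16291013 -1.69654427] [-0.01004488  0.38464798  0.05621854] 0.05837565644210819
shift [ 0.029  0.017 -0.078] turn [-0.0004 -0.0006  0.0025] deg 0.4722846386351796
shift [ 0.029  0.017 -0.118] turn [-0.0004 -0.0006  0.0025] deg 0.4722846386351796
```

Request:
{"op": "arm_command", "data": {"increments": [[[0.02, 0.01, -0.03], [0, 0, 0.0025], 1], [[0.028, 0.015, -0.06], [0, 0, 0.0025], 1], [[0.028, 0.015, -0.085], [0, 0, 0.0025], 1], [[0.028, 0.015, -0.1], [0, 0, 0.0025], 1], [[0.028, 0.015, -0.108], [0, 0, 0.0025], 1], [[0.028, 0.015, -0.108], [0, 0, 0.0025], 1]]}}

```text
time: 7.7
position: [0.5772, -0.0148, 0.0342]
orientation: [[0.845, 0.072, 0.529], [0.061, -0.997, 0.039], [0.531, -0.001, -0.847]]
ft_force: [0.2, -0.3, -1.0]
finger_gap: 0.0583
grip_force: 15.0
```

Run:
```python
from tgt import *
for k in range(4):
    r.camera('top') ; s=r.sense();print(s['position'],s['ft_force'])
T=T+[.0015,-.002,0]
inc(T,4,32)
```

```text
[ 0.57747772 -0.01484119  0.03454828] [ 0.76812237  0.12900346 -0.3818702 ]
[ 0.57765268 -0.01489266  0.03478929] [ 0.30356229  0.64247821 -0.14212821]
[ 0.57773756 -0.0149409   0.03492522] [-0.42541988 -0.08107136 -0.9483783 ]
[ 0.57778864 -0.01497286  0.03500428] [ 0.55959883  0.12042349 -0.73905185]
shift [-0.003 -0.005 -0.02 ] turn [-0.0002  0.0008 -0.0007] deg 0.19764915544512066
```

Request:
{"op": "arm_command", "data": {"increments": [[[0, 0, -0.006], [0, 0, 0], 1], [[0, 0, -0.01], [0, 0, 0], 1], [[0, 0, -0.014], [0, 0, 0], 1], [[0, 0, -0.016], [0, 0, 0], 1], [[0, 0, -0.016], [0, 0, 0], 1]]}}

```text
time: 8.4
position: [0.5774, -0.0149, 0.0303]
orientation: [[0.845, 0.072, 0.53], [0.061, -0.997, 0.039], [0.531, -0.001, -0.847]]
ft_force: [-0.4, 0.1, -1.6]
finger_gap: 0.0584
grip_force: 15.0
```

Request:
{"op": "arm_command", "data": {"increments": [[[0, 0, -0.003], [0, 0, 0], 1], [[0, 0, -0.003], [0, 0, 0], 1], [[0, 0, -0.003], [0, 0, 0], 1]]}}

```text
time: 8.7
position: [0.5775, -0.015, 0.0297]
orientation: [[0.845, 0.072, 0.53], [0.061, -0.997, 0.039], [0.531, -0.001, -0.847]]
ft_force: [0.4, -0.2, -1.1]
finger_gap: 0.0581
grip_force: 15.0
```

Request:
{"op": "arm_command", "data": {"increments": [[[0, 0, -0.004], [0, 0, 0], 1], [[0, 0, -0.004], [0, 0, 0], 1], [[0, 0, -0.004], [0, 0, 0], 1]]}}

```text
time: 9.0
position: [0.5778, -0.015, 0.0291]
orientation: [[0.845, 0.072, 0.531], [0.061, -0.997, 0.039], [0.532, -0.001, -0.847]]
ft_force: [0.5, -0.1, 0.1]
finger_gap: 0.0586
grip_force: 15.0
```

Request:
{"op": "arm_command", "data": {"increments": [[[0, 0, -0.002], [0, 0, 0], 1], [[0, 0, -0.002], [0, 0, 0], 1], [[0, 0, -0.002], [0, 0, 0], 1]]}}

```text
time: 9.3
position: [0.5781, -0.015, 0.029]
orientation: [[0.844, 0.072, 0.531], [0.061, -0.997, 0.039], [0.533, -0.001, -0.846]]
ft_force: [-0.4, 1.0, 2.9]
finger_gap: 0.0585
grip_force: 15.0
```

The floor is reached (force up to 2.9 N, z no longer falling). Release, then back out along the tool axis.

Request:
{"op": "arm_command", "data": {"increments": [[[0, 0, 0], [0, 0, 0], -0.4], [[0, 0, 0], [0, 0, 0], -0.6], [[0, 0, 0], [0, 0, 0], -0.7], [[0, 0, 0], [0, 0, 0], -0.7], [[0, 0, 0], [0, 0, 0], -0.7]]}}

```text
time: 9.8
position: [0.5775, -0.0149, 0.0282]
orientation: [[0.845, 0.072, 0.53], [0.061, -0.997, 0.039], [0.531, -0.001, -0.847]]
ft_force: [0.1, -0.1, 1.3]
finger_gap: 0.0798
grip_force: 0.5
```

Request:
{"op": "arm_command", "data": {"increments": [[[-0.005, 0, 0.03], [0, 0, 0], -0.7], [[-0.03, 0, 0.1], [0, 0, 0], -0.7], [[-0.09, 0, 0.2], [0, 0, 0], -0.7], [[-0.2, 0, 0.36], [0, 0, 0], -0.7], [[-0.35, 0, 0.5], [0, 0, 0], -0.7], [[-0.55, 0, 0.6], [0, 0, 0], -0.7], [[-0.7, 0, 0.6], [0, 0, 0], -0.7], [[-0.7, 0, 0.6], [0, 0, 0], -0.7]]}}

```text
time: 10.6
position: [0.4003, -0.0151, 0.1821]
orientation: [[0.84, 0.071, 0.537], [0.062, -0.997, 0.034], [0.538, 0.004, -0.843]]
ft_force: [0.3, -0.4, 0.4]
finger_gap: 0.0794
grip_force: 0.0
```

Run:
```python
from tgt import *
s=r.sense();i=r.camera_info('wrist');w=snap('wrist','w6.png')
print(s['time'],s['position'],s['finger_gap'],np.round(s['joint_pos'],3))
C=np.array([.583,-.0153,.014]);l=np.array([-f[1],f[0],0])
print([np.round(proj('wrist',C+f*a+l*b+[0,0,.016],i),1).tolist() for a,b in((.033,.029),(.033,-.029),(-.033,.029),(-.033,-.029))])
inc([.395,-.035,.10],4,32)
```

```text
10.6 [ 0.40028534 -0.01514676  0.18210147] 0.07936149828903846 [-0.384 -0.724  2.137  0.251  1.217  1.09 ]
[[244.5, 96.6], [287.0, 97.0], [243.5, 138.6], [289.4, 138.9]]
shift [-0.027 -0.079 -0.324] turn [ 0.0007  0.0027 -0.0002] deg 0.501670412101356
```

View pics/w6.png

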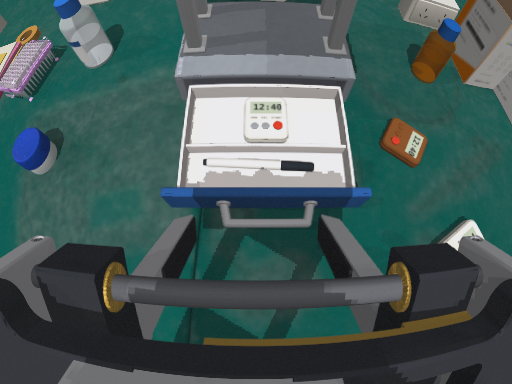

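The wrist view shows the timer flat and face up in the rear compartment (245–289 by 97–140 px, within 2 px of prediction) and the pen undisturbed at (258,165). The handle bar is at (265,222). Next I'll close the fingers, lean to 45° and push on the bar.

Run:
```python
from tgt import *
inc([.38,-.029,.11],4,45)
i=r.camera_info('wrist')
print(onz('wrist',226,221,.036,i),onz('wrist',308,223,.036,i), onz('wrist',265,222,.036,i))
```

```text
shift [-0.087 -0.055 -0.284] turn [ 0.0057 -0.0694 -0.0001] deg 12.526126001435742
[0.44088067 0.02137417 0.036     ] [ 0.44483717 -0.07040142  0.036     ] [ 0.44292424 -0.02208206  0.036     ]
```

Request:
{"op": "arm_command", "data": {"increments": [[[-0.09, -0.05, -0.28], [0.006, -0.07, 0], 1], [[-0.09, -0.05, -0.28], [0.006, -0.07, 0], 1], [[-0.09, -0.05, -0.28], [0.006, -0.07, 0], 1], [[-0.09, -0.05, -0.28], [0.006, -0.07, 0], 1], [[-0.09, -0.05, -0.28], [0.006, -0.07, 0], 1], [[-0.09, -0.05, -0.28], [0.006, -0.07, 0], 1], [[-0.09, -0.05, -0.28], [0.006, -0.07, 0], 1]], "grip_force": 10}}

```text
time: 11.35
position: [0.4176, -0.0399, 0.1025]
orientation: [[0.717, 0.085, 0.692], [0.054, -0.996, 0.066], [0.695, -0.01, -0.719]]
ft_force: [-0.1, -0.7, -0.7]
finger_gap: 0.0276
grip_force: 0.0
```

Run:
```python
from tgt import *
r.camera('top');s=r.sense();print(s['position'],s['finger_gap'],np.round(s['joint_pos'],2))
inc([.38,-.0285,.047],4,45);inc([.425,-.0255,.047],4,45)
```

```text
[ 0.41713798 -0.03972116  0.10158487] 0.02321649633840445 [-0.63 -0.76  2.39  0.59  0.97  0.66]
shift [-0.149  0.045 -0.218] turn [-0.003  -0.0059 -0.0047] deg 1.4597554866152413
shift [ 0.031  0.057 -0.218] turn [-0.003  -0.0059 -0.0047] deg 1.4597554866152413
```

The arm cannot fold in that close at 45°, so I'll use 34°. That is close to the lean that cleared the shelf when placing, and it pushes the bar with the fingers' front face.

Run:
```python
from tgt import *
inc([.395,-.0275,.10],4,34);inc([.395,-.0275,.034],4,34)
```

```text
shift [-0.089  0.049 -0.006] turn [-0.0077  0.055  -0.0044] deg 10.028792503216646
shift [-0.089  0.049 -0.27 ] turn [-0.0077  0.055  -0.0044] deg 10.028792503216646
```

Request:
{"op": "arm_command", "data": {"increments": [[[-0.09, 0.05, 0], [-0.008, 0.055, -0.004], 1], [[-0.09, 0.05, 0], [-0.008, 0.055, -0.004], 1], [[-0.09, 0.05, 0], [-0.008, 0.055, -0.004], 1], [[-0.09, 0.05, 0], [-0.008, 0.055, -0.004], 1]]}}

```text
time: 11.8
position: [0.3935, -0.0266, 0.0989]
orientation: [[0.828, 0.07, 0.556], [0.058, -0.998, 0.04], [0.558, -0.001, -0.83]]
ft_force: [0.2, 0.3, -0.5]
finger_gap: 0.0005
grip_force: 0.0
```

Run:
```python
from tgt import *
r.camera('top');s=r.sense();print(s['position'],s['finger_gap'],np.round(s['joint_pos'],2))
inc([.395,-.0275,.034],4,34)
```

```text
[ 0.39308586 -0.02675243  0.09819562] 0.0004286482403517978 [-0.47 -0.72  2.31  0.34  1.06  0.94]
shift [ 0.008 -0.003 -0.257] turn [-0.0005 -0.0009  0.0002] deg 0.1989852553023325
```

Request:
{"op": "arm_command", "data": {"increments": [[[0, 0, -0.15], [0, 0, 0], 1], [[0.004, 0, -0.257], [0, 0, 0], 1], [[0.004, 0, -0.257], [0, 0, 0], 1], [[0.05, 0.004, -0.257], [0, 0, 0], 1], [[0.1, 0.008, -0.257], [0, 0, 0], 1], [[0.12, 0.008, -0.257], [0, 0, 0], 1], [[0.13, 0.009, -0.257], [0, 0, 0], 1], [[0.14, 0.01, -0.257], [0, 0, 0], 1]]}}

```text
time: 12.65
position: [0.4278, -0.0247, 0.034]
orientation: [[0.829, 0.068, 0.555], [0.056, -0.998, 0.039], [0.556, -0.002, -0.831]]
ft_force: [-1.6, -0.9, 0.5]
finger_gap: 0.0004
grip_force: 0.7
```

Run:
```python
from tgt import *
s=r.sense();print(s['position'],s['ft_force'],np.round(s['joint_pos'],2))
inc([.435,-.0245,.034],4,34)
```

```text
[ 0.42782491 -0.02465881  0.03404134] [-1.60945326 -0.90259887  0.52554922] [-0.39 -0.51  2.35  0.35  0.8   0.93]
shift [ 0.029  0.001 -0.   ] turn [-0.0004 -0.0013  0.0005] deg 0.2561731502515861
```

Contact at about x = 0.428, as expected. Now push along the drawer's axis at about 0.1 m/s.

Request:
{"op": "arm_command", "data": {"increments": [[[0.03, 0.002, 0], [0, 0, 0], 1], [[0.07, 0.005, 0], [0, 0, 0], 1], [[0.11, 0.008, 0], [0, 0, 0], 1], [[0.15, 0.01, 0], [0, 0, 0], 1], [[0.19, 0.013, 0], [0, 0, 0], 1], [[0.23, 0.016, 0], [0, 0, 0], 1], [[0.27, 0.019, 0], [0, 0, 0], 1], [[0.31, 0.022, 0], [0, 0, 0], 1]]}}

```text
time: 13.45
position: [0.5058, -0.0189, 0.0335]
orientation: [[0.83, 0.068, 0.554], [0.056, -0.998, 0.04], [0.556, -0.002, -0.832]]
ft_force: [-2.3, -0.7, -0.2]
finger_gap: 0.0005
grip_force: 1.1
```

Request:
{"op": "arm_command", "data": {"increments": [[[0.04, 0.003, 0], [0, 0, 0], 1], [[0.08, 0.006, 0], [0, 0, 0], 1], [[0.115, 0.008, 0], [0, 0, 0], 1], [[0.145, 0.01, 0], [0, 0, 0], 1], [[0.17, 0.012, 0], [0, 0, 0], 1], [[0.19, 0.013, 0], [0, 0, 0], 1], [[0.2, 0.014, 0], [0, 0, 0], 1], [[0.21, 0.015, 0], [0, 0, 0], 1]]}}

```text
time: 14.25
position: [0.5579, -0.0152, 0.0336]
orientation: [[0.829, 0.069, 0.554], [0.056, -0.998, 0.039], [0.556, -0.002, -0.831]]
ft_force: [-1.7, -0.4, -3.2]
finger_gap: 0.0006
grip_force: 1.4
```

Request:
{"op": "arm_command", "data": {"increments": [[[0.01, 0.001, 0], [0, 0, 0], 1], [[0.02, 0.001, 0], [0, 0, 0], 1], [[0.03, 0.002, 0], [0, 0, 0], 1], [[0.04, 0.003, 0], [0, 0, 0], 1], [[0.05, 0.003, 0], [0, 0, 0], 1], [[0.06, 0.004, 0], [0, 0, 0], 1], [[0.065, 0.004, 0], [0, 0, 0], 1]]}}

```text
time: 14.95
position: [0.5743, -0.0141, 0.0337]
orientation: [[0.829, 0.069, 0.555], [0.056, -0.998, 0.04], [0.556, -0.002, -0.831]]
ft_force: [-1.1, 1.4, -3.7]
finger_gap: 0.0004
grip_force: 1.6
```

Request:
{"op": "arm_command", "data": {"increments": [[[0.006, 0, 0], [0, 0, 0], 1], [[0.012, 0.001, 0], [0, 0, 0], 1], [[0.018, 0.001, 0], [0, 0, 0], 1]]}}

```text
time: 15.25
position: [0.5787, -0.0139, 0.0338]
orientation: [[0.829, 0.068, 0.555], [0.056, -0.998, 0.04], [0.556, -0.002, -0.831]]
ft_force: [-1.8, 0.3, -2.3]
finger_gap: 0.0003
grip_force: 1.9
```

Request:
{"op": "arm_command", "data": {"increments": [[[0.006, 0, 0], [0, 0, 0], 1], [[0.012, 0.001, 0], [0, 0, 0], 1], [[0.012, 0.001, 0], [0, 0, 0], 1]]}}

```text
time: 15.55
position: [0.5798, -0.0137, 0.0324]
orientation: [[0.832, 0.069, 0.551], [0.057, -0.998, 0.04], [0.552, -0.002, -0.834]]
ft_force: [-9.6, -0.9, -0.3]
finger_gap: 0.0005
grip_force: 4.1
```

Request:
{"op": "arm_command", "data": {"increments": [[[0.006, 0, 0], [0, 0, 0], 1], [[0.012, 0.001, 0], [0, 0, 0], 1], [[0.012, 0.001, 0], [0, 0, 0], 1]]}}

```text
time: 15.85
position: [0.5809, -0.0132, 0.0307]
orientation: [[0.834, 0.07, 0.547], [0.057, -0.998, 0.04], [0.548, -0.002, -0.836]]
ft_force: [-14.0, -2.4, 1.4]
finger_gap: 0.0003
grip_force: 5.8
```

End stop reached (force climbs to 14 N with no further travel). I'll back off and check.

Request:
{"op": "arm_command", "data": {"increments": [[[-0.02, -0.001, 0], [0, 0, 0], 1], [[-0.08, -0.006, 0], [0, 0, 0], 1], [[-0.2, -0.014, 0.02], [0, 0, 0], 1], [[-0.35, -0.02, 0.15], [0, 0, 0], 1], [[-0.5, -0.03, 0.3], [0, 0, 0], 1], [[-0.65, -0.04, 0.5], [0, 0, 0], 1], [[-0.7, -0.04, 0.6], [0, 0, 0], 1], [[-0.7, -0.04, 0.6], [0, 0, 0], 1]]}}

```text
time: 16.65
position: [0.4129, -0.0257, 0.1961]
orientation: [[0.817, 0.065, 0.573], [0.059, -0.998, 0.031], [0.574, 0.009, -0.819]]
ft_force: [0.2, -0.1, 1.1]
finger_gap: 0.0004
grip_force: 0.0
```

Run:
```python
from tgt import *
i=r.camera_info('wrist');w=snap('wrist','w7.png');s=r.sense();print(s['time'],s['position'],s['ft_force'])
hsv=cv2.cvtColor(w,cv2.COLOR_RGB2HSV)
bl=((hsv[...,0]>100)&(hsv[...,0]<125)&(hsv[...,1]>130)&(hsv[...,2]>50)).astype(np.uint8)
cs=sorted(cv2.findContours(bl,0,1)[0],key=cv2.contourArea)[-3:]
for k in cs: print(cv2.boundingRect(k),cv2.contourArea(k))
# drawer shut: outer face x' = unit face -0.012 ; expected handle = start .4397 + opening; bar and front-top edge predicted
for o in(.150,.155,.16):
    xf=.4615+o
    P=[np.array([xf*f[0]-y*f[1],xf*f[1]+y*f[0],.058]) for y in(-.174,-.054,.066)]
    print(o,[np.round(proj('wrist',p,i),1).tolist() for p in P])
for u,v in((130,0),): pass
g=cv2.cvtColor(w,cv2.COLOR_RGB2HSV)
print([(v,g[v,260].tolist()) for v in range(70,200,3)])
```

```text
16.7 [ 0.41231086 -0.02533418  0.19208322] [ 0.03801938 -0.1731375  -0.35753978]
(50, 11, 27, 28) 466.5
(11, 145, 36, 42) 1094.0
(169, 98, 173, 27) 3661.5
0.15 [[343.3, 108.6], [254.7, 106.1], [166.0, 108.6]]
0.155 [[342.8, 105.7], [254.7, 103.2], [166.5, 105.7]]
0.16 [[342.2, 102.9], [254.7, 100.2], [167.1, 102.8]]
[(70, [109, 22, 126]), (73, [108, 21, 122]), (76, [110, 20, 191]), (79, [111, 20, 202]), (82, [109, 22, 198]), (85, [109, 18, 195]), (88, [109, 22, 198]), (91, [110, 23, 197]), (94, [109, 22, 195]), (97, [106, 30, 126]), (100, [107, 183, 198]), (103, [107, 182, 192]), (106, [107, 177, 127]), (109, [108, 171, 128]), (112, [108, 172, 126]), (115, [108, 174, 123]), (118, [107, 174, 123]), (121, [107, 177, 121]), (124, [99, 10, 185]), (127, [120, 1, 246]), (130, [138, 6, 198]), (133, [86, 160, 75]), (136, [86, 186, 107]), (139, [87, 194, 105]), (142, [86, 199, 114]), (145, [86, 205, 112]), (148, [86, 196, 113]), (151, [86, 208, 113]), (154, [85, 197, 114]), (157, [86, 217, 113]), (160, [86, 219, 114]), (163, [86, 205, 113]), (166, [88, 185, 113]), (169, [86, 182, 115]), (172, [86, 199, 113]), (175, [86, 196, 113]), (178, [86, 201, 113]), (181, [85, 173, 75]), (184, [86, 178, 76]), (187, [85, 180, 75]), (190, [87, 172, 74]), (193, [85, 177, 75]), (196, [86, 176, 74]), (199, [86, 173, 75])]
```

Run:
```python
from tgt import *
i=r.camera_info('wrist');w=cv2.cvtColor(cv2.imread('pics/w7.png'),cv2.COLOR_BGR2HSV)
for u in(200,230,290,320): print(u,[(v,w[v,u,1:].tolist()) for v in range(93,110)])
X=lambda u,v,z:round(float(onz('wrist',u,v,z,i)[:2]@f[:2]),4)
print([X(260,v,.062) for v in(95.5,96,96.5,97)],[X(260,v,.058) for v in(97.5,98,98.5,104.5)])
```

```text
200 [(93, [21, 215]), (94, [21, 214]), (95, [22, 211]), (96, [22, 198]), (97, [21, 160]), (98, [27, 130]), (99, [140, 173]), (100, [179, 202]), (101, [181, 207]), (102, [182, 210]), (103, [185, 210]), (104, [178, 199]), (105, [175, 159]), (106, [173, 137]), (107, [175, 130]), (108, [175, 127]), (109, [173, 127])]
230 [(93, [19, 214]), (94, [21, 211]), (95, [20, 202]), (96, [23, 167]), (97, [28, 136]), (98, [117, 164]), (99, [179, 202]), (100, [182, 207]), (101, [180, 211]), (102, [181, 213]), (103, [181, 207]), (104, [182, 177]), (105, [179, 140]), (106, [171, 127]), (107, [171, 125]), (108, [175, 125]), (109, [171, 125])]
290 [(93, [20, 195]), (94, [22, 193]), (95, [23, 191]), (96, [21, 120]), (97, [21, 132]), (98, [92, 144]), (99, [178, 191]), (100, [182, 202]), (101, [182, 205]), (102, [183, 206]), (103, [183, 201]), (104, [182, 189]), (105, [176, 145]), (106, [177, 125]), (107, [176, 126]), (108, [173, 125]), (109, [173, 125])]
320 [(93, [24, 199]), (94, [23, 187]), (95, [22, 194]), (96, [21, 192]), (97, [22, 104]), (98, [25, 133]), (99, [90, 141]), (100, [178, 188]), (101, [184, 200]), (102, [182, 202]), (103, [184, 204]), (104, [181, 200]), (105, [180, 190]), (106, [177, 144]), (107, [179, 127]), (108, [171, 127]), (109, [171, 128])]
[0.6209, 0.62, 0.6191, 0.6183] [0.6206, 0.6198, 0.6189, 0.6089]
```

The front's rear edge (x' ≈ 0.6195) lies flush with the unit's face (≈ 0.6195), so the drawer is shut, and the arm is clear of everything.

```bash
python3 -c "
from rig import r
print(r.job_done())"
```

```text
the job is handed in; nothing more can be done
None
```

The timer was set down flat and face up in the rear compartment, with the pen still in the front one, and the drawer was then pushed gently until its front met the unit's face. The job is handed in; the jar, bottles and rack were not touched.

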